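# Rail finials from the oak rack to the toolbox tray, in order

## Robot

A 6-joint arm with a two-finger parallel gripper is mounted at the origin on the work surface. World frame = base frame: x ahead of the robot, y to its left, z up, the work surface at z = 0. Lengths are in mm, angles in rad, forces in N, time in s.
With the tool pointing down it reaches from about 350 to 875 mm from the base axis. Payload 4.2 kg.
Tool frame: the origin (TCP) lies between the finger pads, 19 mm behind the fingertips; this is the grasp point; z points along the fingers, y is the line along which they close (so a half turn about z gives the same grasp; the last joint's range is limited). The gripper opens to 87 mm and grips with 3 to 60 N. Pads are 19 mm wide; open, the fingers measure 117 mm over their backs; the gripper's body (75 mm by 190 mm) begins 51 mm behind the grasp point.
Start: joints at [-1.09, 0.385, 0.008, 0, -1.194, -0.259], TCP at [137.509, -609.664, 241.25] pointing down, gripper open.
Joint ranges: [-3.14, 3.14], [-1.21, 2.06], [-1.07, 1.41], [-3.16, 2.05], [-2.99, -0.16], [-3.1, 3.1]. Speed limits (rad/s): [2.79, 2.79, 3.14, 3.14, 3.14, 3.14].

## Interface

Orientations are given as a rotation vector (axis times angle).
In Python, from rig import * gives the robot as it stands. Calls block until the motion is done:
- movep(position, orientation): joint-space move of the TCP to a pose.
- move_straight(position, v=150, rot=None): straight line of the TCP; rot=None keeps the orientation; v is the mean speed in mm/s.
- goto_joints(angles): joint-space move.
- gripper_to(opening, squeeze=None): opening from 0.0 (shut) to 1.0 (fully open); squeeze is the grip in N (None keeps the last); returns when the fingers have stopped.
- wait(seconds).
- ik(position, orientation): joint angles nearest the present ones, or None.
- get_obs(): the state.
- snapshot(name): name is "side" or "top" or "wrist"; returns a dict with "image" (400x640x3 uint8, blue, green, red), "intrinsics" (3x3 intrinsics, pixels), "distortion" ([k1, k2, p1, p2, k3] as OpenCV has them; the pictures are not rectified), "eye" and "attitude" of the camera in the world; the wrist camera has in their place "hand_eye" (4x4, takes a point from camera to tool coordinates, whose origin is the TCP and whose axes are the flange's). Camera axes: x right, y up, looking along -z (the intrinsics and any distortion apply to the point x, -y, -z); pixel columns grow to the right and rows downward; lengths in mm; the calibration is good to about 2 mm. A picture is of the moment at which its call begins: read the wrist's pose just before it. There is no depth.
A pose or a line that the arm cannot do raises PlanningError and nothing moves.
- close_job(): hands the job in; it is judged then, once.
The state is a dict: "time": time; "joint_positions": joint angles; "qd": joint speeds; "joint_torque": joint torques, N m; "ee_pos": TCP position; "eef_rot": TCP orientation; "contact_force": force on the tool from outside, world axes, zero at the start; "moment": the same for the moment, N m; "grip_width": opening from 0.0 (shut) to 1.0 (fully open); "grip_force": force on a finger pad.
Only numpy, scipy, OpenCV 4.12 (cv2) and the standard library are available. Lean on these libraries where they do the work, as an engineer would, in place of code of your own. Each camera call takes 0.05 s, during which the arm holds its last target. There are 200 camera calls.

## Task

The four iron finials of the balcony rail stand in the oak rack in the order in which they came off their posts. Move them one at a time into the blue toolbox tray, one to a compartment and in the same left-to-right order as seen from the robot, so that each can go back on its own post, and leave them standing upright. Carry each straight across and set it down gently, never on the table, and do not disturb the tape dispenser, square, vase or clamp.

Things in the scene. Friction and masses are not known exactly. Their poses are not given: they have to be found in the camera images.
- ball: Ball finial, 69 mm high, 0.36 kg (+-25%). Dark cast iron, round about its upright z axis; origin at the centre of its underside; foot 42 mm across, 7 mm thick, then a 24 mm stem. Head: a ball 46 mm across, centred 46 mm above the underside. Grip the head from above, TCP 46 mm above the underside.
- spear: Spear finial, 85 mm high, 0.30 kg (+-25%). Dark cast iron, round about its upright z axis; origin at the centre of its underside; foot 42 mm across, 7 mm thick, then a 24 mm stem. Head: a band 39 mm across, 40 to 51 mm above the underside, tapering to a blunt point on top. Grip the head from above, TCP 46 mm above the underside.
- acorn: Acorn finial, 78 mm high, 0.38 kg (+-25%). Dark cast iron, round about its upright z axis; origin at the centre of its underside; foot 42 mm across, 7 mm thick, then a 24 mm stem. Head: a cup 48 mm across, 37 to 54 mm above the underside, narrower dome and nib on top. Grip the head from above, TCP 46 mm above the underside.
- button: Button finial, the lowest, 60 mm high, 0.34 kg (+-25%). Dark cast iron, round about its upright z axis; origin at the centre of its underside; foot 42 mm across, 7 mm thick, then a 24 mm stem. Head: a flat disc 54 mm across, 42 to 52 mm above the underside. Grip the head from above, TCP 46 mm above the underside.
- rack: Oak slab 80 x 310 x 22 mm (x, y, z), fixed, in which the finials stand at the start. Origin: centre of its underside. Its long axis y points to the robot's left within 0.2 rad. Four round wells, 48 mm across, 12 mm deep (floor 10 mm above the origin), at x = 0, y = +112.5, +37.5, -37.5, -112.5 mm: wells 1 to 4 from the robot's left, one finial in each, in any order.
- tray: Blue plastic tray 78 x 303 x 24 mm (x, y, z), fixed, an ear at each end; nearer or farther than the rack. Origin: centre of its underside. Its long axis y points left within 0.2 rad. Four open compartments 72 x 72 mm at x = 0, y = +112.5, +37.5, -37.5, -112.5 mm: 1 to 4 from the robot's left, empty at first. Floor 6 mm above the origin, walls 3 mm thick, tops 24 mm above it.
- dispenser: Bystander: clear acrylic tape dispenser with a roll of tape, 150 x 52 x 73 mm, origin under the centre of its base, long axis x, cutter at -x. Loose; leave it alone.
- square: Bystander: aluminium square lying flat: stock 22 x 130 x 14 mm along its y through the origin (centre of the stock's underside), blade 190 x 30 x 4 mm from the stock along +x, at y = 35 to 65 mm. Loose; leave it alone.
- vase: Bystander: white ceramic vase, 86 mm across and 110 mm high, with pencils up to 205 mm high; origin under its centre. Loose; leave it alone.
- clamp: Bystander: steel spring clamp lying on its side, about 150 x 95 x 26 mm, jaws at its +x, origin on the table near the pivot. Loose; leave it alone.

How it is judged (in metres and radians):
At the end, for the whole second after the job is handed in: Each compartment holds one finial at rest, upright (within 7 degrees) on its floor, within 20 mm of its centre each way, in the rack's left-to-right order (a finial may stand in a compartment only once the well of the same number is empty) (((x of ball in the frame of tray between -0.02 and 0.02 m and y of ball in the frame of tray between 0.0925 and 0.1325 m and z of ball in the frame of tray between 0 and 0.01 m and angle between ball's own z axis and vertical below 0.12 rad) or (x of spear in the frame of tray between -0.02 and 0.02 m and y of spear in the frame of tray between 0.0925 and 0.1325 m and z of spear in the frame of tray between 0 and 0.01 m and angle between spear's own z axis and vertical below 0.12 rad) or (x of acorn in the frame of tray between -0.02 and 0.02 m and y of acorn in the frame of tray between 0.0925 and 0.1325 m and z of acorn in the frame of tray between 0 and 0.01 m and angle between acorn's own z axis and vertical below 0.12 rad) or (x of button in the frame of tray between -0.02 and 0.02 m and y of button in the frame of tray between 0.0925 and 0.1325 m and z of button in the frame of tray between 0 and 0.01 m and angle between button's own z axis and vertical below 0.12 rad)) and ((x of ball in the frame of tray between -0.02 and 0.02 m and y of ball in the frame of tray between 0.0175 and 0.0575 m and z of ball in the frame of tray between 0 and 0.01 m and angle between ball's own z axis and vertical below 0.12 rad) or (x of spear in the frame of tray between -0.02 and 0.02 m and y of spear in the frame of tray between 0.0175 and 0.0575 m and z of spear in the frame of tray between 0 and 0.01 m and angle between spear's own z axis and vertical below 0.12 rad) or (x of acorn in the frame of tray between -0.02 and 0.02 m and y of acorn in the frame of tray between 0.0175 and 0.0575 m and z of acorn in the frame of tray between 0 and 0.01 m and angle between acorn's own z axis and vertical below 0.12 rad) or (x of button in the frame of tray between -0.02 and 0.02 m and y of button in the frame of tray between 0.0175 and 0.0575 m and z of button in the frame of tray between 0 and 0.01 m and angle between button's own z axis and vertical below 0.12 rad)) and ((x of ball in the frame of tray between -0.02 and 0.02 m and y of ball in the frame of tray between -0.0575 and -0.0175 m and z of ball in the frame of tray between 0 and 0.01 m and angle between ball's own z axis and vertical below 0.12 rad) or (x of spear in the frame of tray between -0.02 and 0.02 m and y of spear in the frame of tray between -0.0575 and -0.0175 m and z of spear in the frame of tray between 0 and 0.01 m and angle between spear's own z axis and vertical below 0.12 rad) or (x of acorn in the frame of tray between -0.02 and 0.02 m and y of acorn in the frame of tray between -0.0575 and -0.0175 m and z of acorn in the frame of tray between 0 and 0.01 m and angle between acorn's own z axis and vertical below 0.12 rad) or (x of button in the frame of tray between -0.02 and 0.02 m and y of button in the frame of tray between -0.0575 and -0.0175 m and z of button in the frame of tray between 0 and 0.01 m and angle between button's own z axis and vertical below 0.12 rad)) and ((x of ball in the frame of tray between -0.02 and 0.02 m and y of ball in the frame of tray between -0.1325 and -0.0925 m and z of ball in the frame of tray between 0 and 0.01 m and angle between ball's own z axis and vertical below 0.12 rad) or (x of spear in the frame of tray between -0.02 and 0.02 m and y of spear in the frame of tray between -0.1325 and -0.0925 m and z of spear in the frame of tray between 0 and 0.01 m and angle between spear's own z axis and vertical below 0.12 rad) or (x of acorn in the frame of tray between -0.02 and 0.02 m and y of acorn in the frame of tray between -0.1325 and -0.0925 m and z of acorn in the frame of tray between 0 and 0.01 m and angle between acorn's own z axis and vertical below 0.12 rad) or (x of button in the frame of tray between -0.02 and 0.02 m and y of button in the frame of tray between -0.1325 and -0.0925 m and z of button in the frame of tray between 0 and 0.01 m and angle between button's own z axis and vertical below 0.12 rad)) and linear speed of each of ball, spear, acorn, button below 0.02 m/s and angular speed of each of ball, spear, acorn, button below 0.2 rad/s); the robot touches nothing.
It fails at once if A finial stands in a compartment of the tray while the rack's well of the same number (counted from the left) holds a finial: the order is broken ((((x of ball in the frame of tray between -0.034 and 0.034 m and y of ball in the frame of tray between 0.0785 and 0.1465 m and z of ball in the frame of tray between 0 and 0.014 m) or (x of spear in the frame of tray between -0.034 and 0.034 m and y of spear in the frame of tray between 0.0785 and 0.1465 m and z of spear in the frame of tray between 0 and 0.014 m) or (x of acorn in the frame of tray between -0.034 and 0.034 m and y of acorn in the frame of tray between 0.0785 and 0.1465 m and z of acorn in the frame of tray between 0 and 0.014 m) or (x of button in the frame of tray between -0.034 and 0.034 m and y of button in the frame of tray between 0.0785 and 0.1465 m and z of button in the frame of tray between 0 and 0.014 m)) and ((x of ball in the frame of rack between -0.02 and 0.02 m and y of ball in the frame of rack between 0.0925 and 0.1325 m and z of ball in the frame of rack between 0 and 0.017 m) or (x of spear in the frame of rack between -0.02 and 0.02 m and y of spear in the frame of rack between 0.0925 and 0.1325 m and z of spear in the frame of rack between 0 and 0.017 m) or (x of acorn in the frame of rack between -0.02 and 0.02 m and y of acorn in the frame of rack between 0.0925 and 0.1325 m and z of acorn in the frame of rack between 0 and 0.017 m) or (x of button in the frame of rack between -0.02 and 0.02 m and y of button in the frame of rack between 0.0925 and 0.1325 m and z of button in the frame of rack between 0 and 0.017 m))) or (((x of ball in the frame of tray between -0.034 and 0.034 m and y of ball in the frame of tray between 0.0035 and 0.0715 m and z of ball in the frame of tray between 0 and 0.014 m) or (x of spear in the frame of tray between -0.034 and 0.034 m and y of spear in the frame of tray between 0.0035 and 0.0715 m and z of spear in the frame of tray between 0 and 0.014 m) or (x of acorn in the frame of tray between -0.034 and 0.034 m and y of acorn in the frame of tray between 0.0035 and 0.0715 m and z of acorn in the frame of tray between 0 and 0.014 m) or (x of button in the frame of tray between -0.034 and 0.034 m and y of button in the frame of tray between 0.0035 and 0.0715 m and z of button in the frame of tray between 0 and 0.014 m)) and ((x of ball in the frame of rack between -0.02 and 0.02 m and y of ball in the frame of rack between 0.0175 and 0.0575 m and z of ball in the frame of rack between 0 and 0.017 m) or (x of spear in the frame of rack between -0.02 and 0.02 m and y of spear in the frame of rack between 0.0175 and 0.0575 m and z of spear in the frame of rack between 0 and 0.017 m) or (x of acorn in the frame of rack between -0.02 and 0.02 m and y of acorn in the frame of rack between 0.0175 and 0.0575 m and z of acorn in the frame of rack between 0 and 0.017 m) or (x of button in the frame of rack between -0.02 and 0.02 m and y of button in the frame of rack between 0.0175 and 0.0575 m and z of button in the frame of rack between 0 and 0.017 m))) or (((x of ball in the frame of tray between -0.034 and 0.034 m and y of ball in the frame of tray between -0.0715 and -0.0035 m and z of ball in the frame of tray between 0 and 0.014 m) or (x of spear in the frame of tray between -0.034 and 0.034 m and y of spear in the frame of tray between -0.0715 and -0.0035 m and z of spear in the frame of tray between 0 and 0.014 m) or (x of acorn in the frame of tray between -0.034 and 0.034 m and y of acorn in the frame of tray between -0.0715 and -0.0035 m and z of acorn in the frame of tray between 0 and 0.014 m) or (x of button in the frame of tray between -0.034 and 0.034 m and y of button in the frame of tray between -0.0715 and -0.0035 m and z of button in the frame of tray between 0 and 0.014 m)) and ((x of ball in the frame of rack between -0.02 and 0.02 m and y of ball in the frame of rack between -0.0575 and -0.0175 m and z of ball in the frame of rack between 0 and 0.017 m) or (x of spear in the frame of rack between -0.02 and 0.02 m and y of spear in the frame of rack between -0.0575 and -0.0175 m and z of spear in the frame of rack between 0 and 0.017 m) or (x of acorn in the frame of rack between -0.02 and 0.02 m and y of acorn in the frame of rack between -0.0575 and -0.0175 m and z of acorn in the frame of rack between 0 and 0.017 m) or (x of button in the frame of rack between -0.02 and 0.02 m and y of button in the frame of rack between -0.0575 and -0.0175 m and z of button in the frame of rack between 0 and 0.017 m))) or (((x of ball in the frame of tray between -0.034 and 0.034 m and y of ball in the frame of tray between -0.1465 and -0.0785 m and z of ball in the frame of tray between 0 and 0.014 m) or (x of spear in the frame of tray between -0.034 and 0.034 m and y of spear in the frame of tray between -0.1465 and -0.0785 m and z of spear in the frame of tray between 0 and 0.014 m) or (x of acorn in the frame of tray between -0.034 and 0.034 m and y of acorn in the frame of tray between -0.1465 and -0.0785 m and z of acorn in the frame of tray between 0 and 0.014 m) or (x of button in the frame of tray between -0.034 and 0.034 m and y of button in the frame of tray between -0.1465 and -0.0785 m and z of button in the frame of tray between 0 and 0.014 m)) and ((x of ball in the frame of rack between -0.02 and 0.02 m and y of ball in the frame of rack between -0.1325 and -0.0925 m and z of ball in the frame of rack between 0 and 0.017 m) or (x of spear in the frame of rack between -0.02 and 0.02 m and y of spear in the frame of rack between -0.1325 and -0.0925 m and z of spear in the frame of rack between 0 and 0.017 m) or (x of acorn in the frame of rack between -0.02 and 0.02 m and y of acorn in the frame of rack between -0.1325 and -0.0925 m and z of acorn in the frame of rack between 0 and 0.017 m) or (x of button in the frame of rack between -0.02 and 0.02 m and y of button in the frame of rack between -0.1325 and -0.0925 m and z of button in the frame of rack between 0 and 0.017 m)))).
It fails at once if A finial is set down on the table or tipped over (more than about 45 degrees) (height (world z) of any of ball, spear, acorn, button below 0.004 m or angle between any of ball, spear, acorn, button's own z axis and vertical above 0.8 rad).
It fails at once if A finial is dropped: it moves faster than 0.6 m/s with no finger on it (a fall of about 2 cm) ((linear speed of ball above 0.6 m/s and contact force between the fingers and ball below 0.1 N) or (linear speed of spear above 0.6 m/s and contact force between the fingers and spear below 0.1 N) or (linear speed of acorn above 0.6 m/s and contact force between the fingers and acorn below 0.1 N) or (linear speed of button above 0.6 m/s and contact force between the fingers and button below 0.1 N)).
It fails at once if The tape dispenser, square, vase or clamp is moved by more than 2 cm (distance of any of dispenser, square, vase, clamp from where it was at the start of the episode above 0.02 m).
It also fails if it takes over 120 s, if anything falls off the work surface, if the arm or the gripper's body presses on something with over 40 N, if the wrist force passes 120 N, or if a joint passes its speed limit or range.

## Working session

There is one attempt and no reset: what is moved stays moved. The work goes in short steps, each a Python script; the robot and the scene stay as the last script left them, time stands still between calls to the robot, and variables do not carry over. Pictures are saved under pics/ and viewed, at most 14 in all, crops included, and the job is handed in when it is done.

```bash
mkdir -p pics; ls; python3 - <<'E'
from rig import *
import cv2
for n in("top","side"):
    s=snapshot(n); cv2.imwrite(f"pics/{n}0.png",s["image"]); print(n,{k:v for k,v in s.items() if k!="image"})
o=get_obs(); print(o)
E
```

```text
pics
top {'intrinsics': array([[426.12334556,   0.        , 321.04426752],
       [  0.        , 426.12334556, 200.84498931],
       [  0.        ,   0.        ,   1.        ]]), 'distortion': array([-0.10249476,  0.        ,  0.        ,  0.        ,  0.        ]), 'eye': array([ 248.8432252 ,  -10.65872921, 1464.0472981 ]), 'attitude': array([ 0.15817007, -0.17614531, -1.66897671])}
side {'intrinsics': array([[420.8259596 ,   0.        , 316.18153353],
       [  0.        , 420.8259596 , 199.05757939],
       [  0.        ,   0.        ,   1.        ]]), 'distortion': array([-0.00832866,  0.        ,  0.        ,  0.        ,  0.        ]), 'eye': array([172.77745973, 655.25204196, 816.62415817]), 'attitude': array([ 0.25140212, -1.02398977, -2.46132561])}
{'time': 0.1, 'joint_positions': array([-1.09042628e+00,  3.85489082e-01,  6.78501298e-03, -4.12172554e-04,
       -1.19400393e+00, -2.58613951e-01]), 'qd': array([ 0.0008834 , -0.00128783,  0.00374673,  0.00307319, -0.0001796 ,
       -0.0006046 ]), 'joint_torque': array([-2.72134162e-05, -3.91690600e+01,  1.87933767e+01,  4.23192680e+00,
        1.34221319e-02, -7.83059659e-05]), 'ee_pos': array([ 137.37979784, -609.21208782,  240.27546738]), 'eef_rot': array([ 3.47346044e-01, -3.12199504e+00, -3.01720579e-03]), 'contact_force': array([0.60445978, 0.90383294, 0.39571498]), 'moment': array([0.01184557, 0.01237702, 0.02082976]), 'grip_force': 0.0, 'grip_width': 0.9990024233854392}
```

View pics/top0.png

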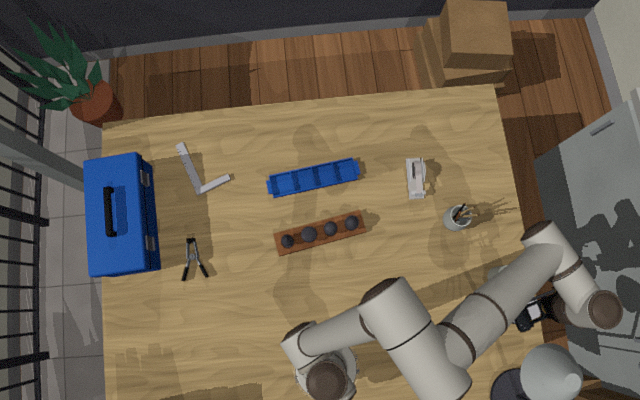

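View pics/side0.png

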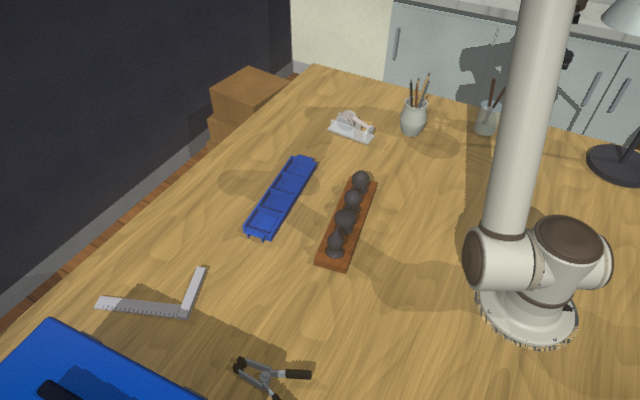

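The top view has the robot at the bottom, with up being +x. The rack runs from about (277,243) to (367,222), with the finials at (288,241), (309,234), (330,228) and (351,223). The tray is beyond it, from about (268,186) to (360,168). I'll enlarge both views.

```bash
python3 - <<'E'
import cv2
a=cv2.imread("pics/top0.png")[150:265,260:380]; cv2.imwrite("pics/topc.png",cv2.resize(a,None,fx=5,fy=5,interpolation=cv2.INTER_CUBIC))
a=cv2.imread("pics/side0.png")[145:280,235:390]; cv2.imwrite("pics/sidec.png",cv2.convertScaleAbs(cv2.resize(a,None,fx=4.4,fy=4.4,interpolation=cv2.INTER_CUBIC),alpha=1.5))
E
```

```text
(no output)
```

View pics/topc.png

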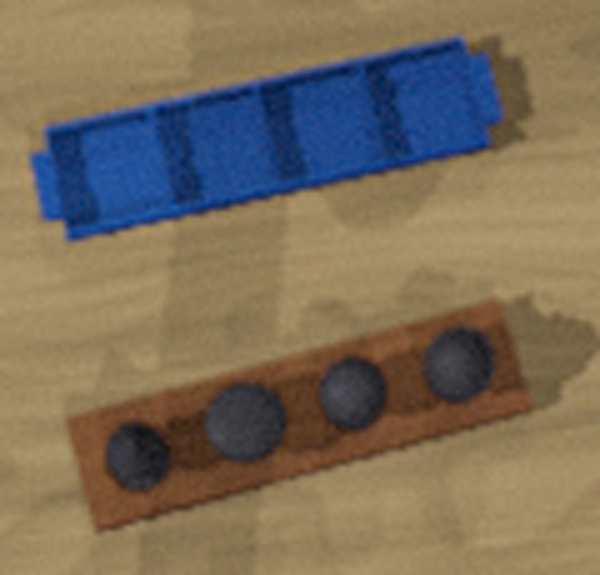

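View pics/sidec.png

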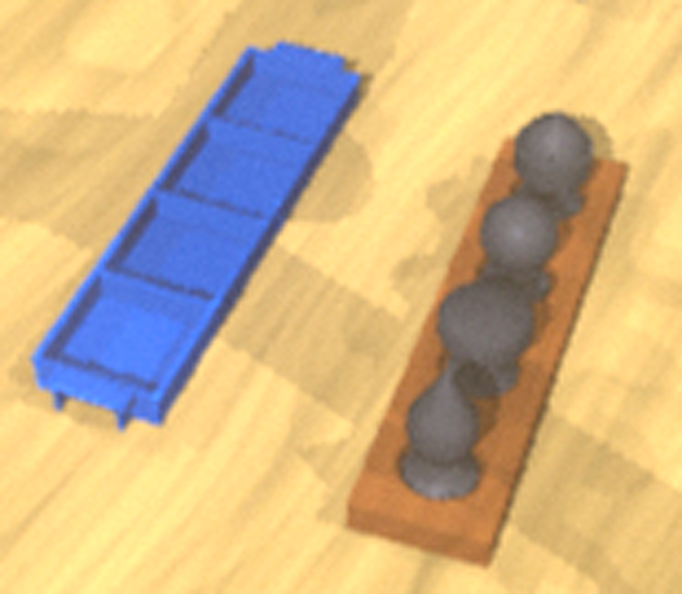

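Both crops agree on the order from the left: spear, button, ball, acorn. I'll fit (x, y, yaw) of each body to its top-rim corners in both views.

```bash
cat > h.py <<'E'
import numpy as np, cv2
from scipy.spatial.transform import Rotation as R
from scipy.optimize import least_squares
F=np.diag([1.,-1,-1])
def proj(P,s):
    "world mm -> pixels"
    M=R.from_rotvec(s["attitude"]).as_matrix(); A=F@M.T
    return cv2.projectPoints(np.asarray(P,float).reshape(-1,1,3),cv2.Rodrigues(A)[0],-A@np.asarray(s["eye"]),s["intrinsics"],np.asarray(s["distortion"]))[0][:,0]
def wristcam(s,o):
    "adds eye/attitude to a wrist snapshot taken right after get_obs o"
    T=np.eye(4);T[:3,:3]=R.from_rotvec(o["eef_rot"]).as_matrix();T[:3,3]=o["ee_pos"]
    W=T@s["hand_eye"]; return dict(s,eye=W[:3,3],attitude=R.from_matrix(W[:3,:3]).as_rotvec())
def toworld(p,pts):
    c,s=np.cos(p[2]),np.sin(p[2]); pts=np.asarray(pts,float)
    return np.c_[p[0]+c*pts[:,0]-s*pts[:,1],p[1]+s*pts[:,0]+c*pts[:,1],pts[:,2]]
def fit(obs,p0):
    "obs: list of (cam, body pts, pixels) -> (x,y,yaw), residuals"
    f=lambda p:np.concatenate([(proj(toworld(p,b),s)-u).ravel() for s,b,u in obs])
    r=least_squares(f,p0,x_scale=[10,10,.1],loss="soft_l1"); return r.x,f(r.x).reshape(-1,2)
def back(u,s,z):
    "pixel -> world at height z"
    v=cv2.undistortPoints(np.float64([[u]]),s["intrinsics"],np.asarray(s["distortion"]))[0,0]
    d=R.from_rotvec(s["attitude"]).as_matrix()@F@np.r_[v,1]; return s["eye"]+d*(z-s["eye"][2])/d[2]
def corners(hx,hy,z): return np.array([[hx,hy,z],[hx,-hy,z],[-hx,-hy,z],[-hx,hy,z]])
E
python3 - <<'E'
from rig import *; from h import *
T=snapshot("top");S=snapshot("side")
t=lambda a:(np.array(a)+.5)/5-.5+[260,150]
s=lambda a:(np.array(a)+.5)/4.4-.5+[235,145]
rt=t([(68,416),(500,299),(532,408),(97,530)]);rs=s([(351,505),(508,138),(627,163),(494,543)])
tt=t([(47,128),(463,38),(491,148),(68,240)]);ts=s([(38,360),(250,47),(362,75),(163,405)])
for n,c,a,b in(("rack",corners(40,155,22),rt,rs),("tray",corners(39,151.5,24),tt,ts)):
    # print single-camera fits too
    for l,ob in(("both",[(T,c,a),(S,c[[0,1,2,3]],b)]),("top",[(T,c,a)]),("side",[(S,c,b)])):
        p,r=fit(ob,[500,0,.1]); print(n,l,p.round(3),r.round(1).tolist())
for u in t([(137,455),(245,421),(353,393),(459,364)]): print(back(u,T,60).round(1))
E
```

```text
rack both [ 4.4552e+02 -2.8528e+01  1.7000e-01] [[-0.0, 0.6], [0.6, -0.2], [1.0, 0.1], [0.1, 0.5], [-0.6, -0.1], [-0.5, -0.2], [0.1, 0.5], [-0.2, 0.5]]
rack top [ 4.46552e+02 -2.71860e+01  1.66000e-01] [[-0.4, 0.2], [0.3, -0.3], [0.6, 0.1], [-0.4, 0.0]]
rack side [ 4.45158e+02 -2.94650e+01  1.72000e-01] [[-0.2, -0.3], [-0.3, -0.3], [0.2, 0.3], [0.3, 0.3]]
tray both [ 6.40885e+02 -2.51590e+01  1.25000e-01] [[-0.3, 1.1], [0.4, 0.3], [0.2, -1.0], [0.0, -0.1], [-0.1, 0.4], [0.7, 0.3], [-0.3, 0.3], [-0.3, -0.9]]
tray top [ 6.41229e+02 -2.48870e+01  1.16000e-01] [[-0.4, 0.7], [0.5, 0.5], [0.1, -0.7], [-0.2, -0.5]]
tray side [ 6.40927e+02 -2.53220e+01  1.29000e-01] [[0.1, 0.5], [0.5, 0.3], [-0.5, 0.2], [-0.1, -0.9]]
[424.6  83.7  60. ]
[439.7  10.4  60. ]
[450.8 -62.9  60. ]
[ 462.8 -135.4   60. ]
```

The order and geometry check out: the predicted wells agree with the back-projected heads to about 2 mm. Next I'll raise the arm clear of the vase, hover over the rack and tray in turn, and refine with the wrist camera.

```bash
cat >> h.py <<'E'
def rot(yaw,flip=0):
    c,s=np.cos(yaw+flip*np.pi),np.sin(yaw+flip*np.pi)
    return R.from_matrix(np.array([[-s,c,0],[c,s,0],[0,0,-1.]]).T.reshape(3,3).T if 0 else np.c_[[-s,c,0],[c,s,0],[0,0,-1.]]).as_rotvec()
E
python3 - <<'E'
from rig import *; from h import *
T=snapshot("top"); print("vase",back((457,222),T,50).round(),"disp",back((415,178),T,30).round())
for f in(0,1):
    for p in([426,82,120],[465,-139,56],[627,86,52],[655,-137,120],[445,-28,330]): print(f,p,ik(p,rot(.17,f)))
move_straight([137.5,-609.7,360],v=200)
W={}
rk=[445.5,-28.5,.17];tr=[641,-25,.125]
f=min((0,1),key=lambda k:abs(ik([445,-28,360],rot(.17,k))[5]))
print("flip",f)
for n,p,z in(("tray",tr,360),("rack",rk,330)):
    movep([p[0]-40,p[1],z],rot(p[2],f)); wait(.3); o=get_obs(); s=wristcam(snapshot("wrist"),o)
    cv2.imwrite(f"pics/w_{n}.png",s["image"]); np.save(f"w_{n}.npy",{k:v for k,v in s.items() if k!="image"},allow_pickle=True)
    print(n,o["time"],o["ee_pos"].round(1),s["eye"].round(),s["intrinsics"][0,0],s["distortion"])
    b=corners(40,155,22) if n=="rack" else corners(39,151.5,24); print(proj(toworld(p,b),s).round())
E
```

```text
vase [ 427. -494.   50.] disp [ 600. -379.   30.]
0 [426, 82, 120] [ 5.67401757e-01  2.01907698e-01 -6.10702814e-01 -4.44089210e-16
 -7.58185814e-01  2.74419090e+00]
0 [465, -139, 56] [ 4.50496980e-02  3.81326901e-01 -5.60823427e-01 -4.44089210e-16
 -6.28645999e-01 -3.01664235e+00]
0 [627, 86, 52] [ 3.91573976e-01  5.79617276e-01 -1.89868860e-01 -4.44089210e-16
 -8.01310190e-01  2.92001868e+00]
0 [655, -137, 120] [ 3.49439592e-02  5.55742805e-01 -2.87107874e-02 -4.44089210e-16
 -9.86342734e-01 -3.00653661e+00]
0 [445, -28, 330] [ 3.03706793e-01  1.49333994e-02 -2.43198761e-01 -4.44089210e-16
 -1.31266417e+00  3.00788586e+00]
1 [426, 82, 120] [ 0.56740176  0.2019077  -0.61070281  0.         -0.75818581 -0.39740176]
1 [465, -139, 56] [ 0.0450497   0.3813269  -0.56082343  0.         -0.628646    0.1249503 ]
1 [627, 86, 52] [ 0.39157398  0.57961728 -0.18986886  0.         -0.80131019 -0.22157398]
1 [655, -137, 120] [ 0.03494396  0.55574281 -0.02871079  0.         -0.98634273  0.13505604]
1 [445, -28, 330] [ 0.30370679  0.0149334  -0.24319876  0.         -1.31266417 -0.13370679]
flip 1
tray 3.925 [601.  -25.3 360. ] [ 612. -110.  503.] 284.10870975740096 [-0.01982959  0.          0.          0.          0.        ]
[[280. 238.]
 [271.  58.]
 [322.  58.]
 [322. 237.]]
rack 5.0833 [406.4 -28.4 329.7] [ 421. -113.  473.] 284.10870975740096 [-0.01982959  0.          0.          0.          0.        ]
[[278. 245.]
 [268.  51.]
 [323.  51.]
 [323. 245.]]
```

```bash
python3 - <<'E'
import cv2
for n in("tray","rack"):
    a=cv2.imread(f"pics/w_{n}.png")[40:265,200:380]
    a=cv2.convertScaleAbs(cv2.resize(a,None,fx=2.65,fy=2.65,interpolation=cv2.INTER_CUBIC),alpha=1.4); cv2.imwrite(f"pics/wc_{n}.png",a); print(a.shape)
E
```

```text
(596, 477, 3)
(596, 477, 3)
```

View pics/wc_tray.png

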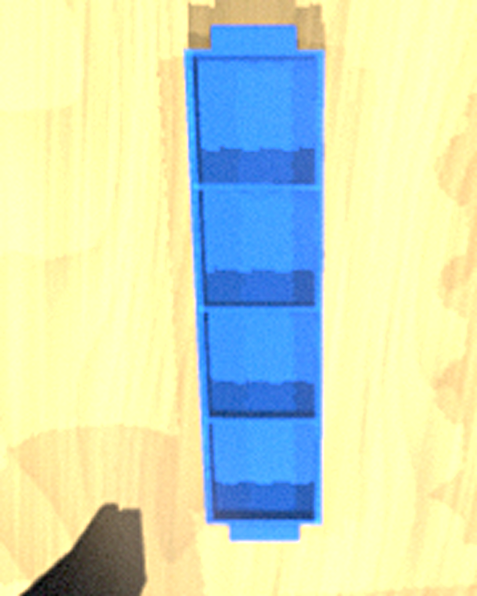

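View pics/wc_rack.png

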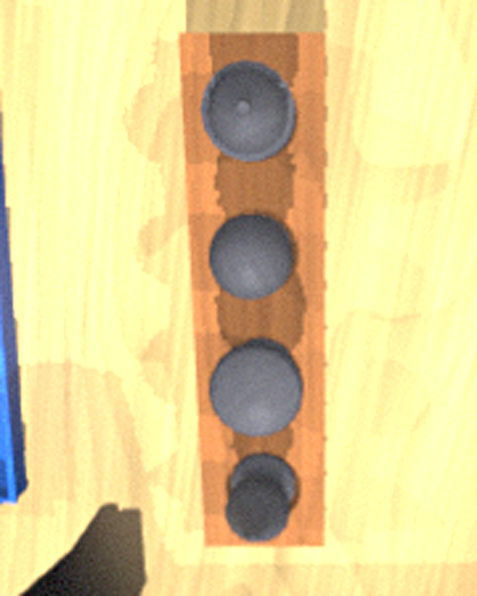

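Read off the crops:

| Body | Corners in the crop |
|---|---|
| Tray | (210,523), (187,50), (324,50), (322,522) |
| Rack | (204,546), (180,33), (326,33), (323,546) |

All lie within about 1.5 px of the prediction. From top to bottom the heads are acorn (249,111), ball (252,256), button (256,387) and spear (258,505). I'll refit with these and pick the first finial.

```bash
cat >> h.py <<'E'
YS=[112.5,37.5,-37.5,-112.5]
def run(i,rk,tr,zg=56.):
    "well i -> compartment i; tool y along the body's x"
    from rig import movep,move_straight,gripper_to,get_obs,wait
    a=toworld(rk,[[0,YS[i],0]])[0][:2]; b=toworld(tr,[[0,YS[i],0]])[0][:2]
    L=lambda m:(lambda o:print(m,round(o["time"],1),o["ee_pos"].round(1),"F",o["contact_force"].round(1),"grip",round(o["grip_width"]*87,1),round(o["grip_force"],1)))(get_obs())
    movep([*a,190],rot(rk[2],1)); gripper_to(1.0)
    move_straight([*a,zg],v=80); wait(.2); L("down")
    gripper_to(0.0,squeeze=35); wait(.2); L("gripped")
    move_straight([*a,zg+12],v=30); move_straight([*a,zg+75],v=80); L("lifted")
    move_straight([*b,zg+75],v=110,rot=rot(tr[2],1)); L("across")
    move_straight([*b,zg+4],v=70); move_straight([*b,zg-3.5],v=12); wait(.3); L("placed")
    gripper_to(1.0); wait(.2); L("open")
    move_straight([*b,190],v=100)
E
python3 - <<'E'
from rig import *; from h import *
T=snapshot("top");S=snapshot("side")
t=lambda a:(np.array(a)+.5)/5-.5+[260,150]
s=lambda a:(np.array(a)+.5)/4.4-.5+[235,145]
w=lambda a:(np.array(a)+.5)/2.65-.5+[200,40]
Wr=np.load("w_rack.npy",allow_pickle=True).item();Wt=np.load("w_tray.npy",allow_pickle=True).item()
rt=t([(68,416),(500,299),(532,408),(97,530)]);rs=s([(351,505),(508,138),(627,163),(494,543)])
tt=t([(47,128),(463,38),(491,148),(68,240)]);ts=s([(38,360),(250,47),(362,75),(163,405)])
rw=w([(204,546),(180,33),(326,33),(323,546)]);tw=w([(210,523),(187,50),(324,50),(322,522)])
out=[]
for n,c,a,b,W,d in(("rack",corners(40,155,22),rt,rs,Wr,rw),("tray",corners(39,151.5,24),tt,ts,Wt,tw)):
    for l,ob in(("wrist",[(W,c,d)]),("all",[(T,c,a),(S,c,b),(W,c,d),(W,c,d)])):
        p,r=fit(ob,[500,0,.1]); print(n,l,p.round(3),abs(r).max().round(2))
    out.append(p)
np.save("poses.npy",out)
for u,z in zip(w([(256,387),(252,256),(249,111)]),(62,56,60)): print("head",back(u,Wr,z).round(1))
print("wells",toworld(out[0],[[0,y,0] for y in YS]).round(1).tolist())
run(0,*out)
cv2.imwrite("pics/side1.png",cv2.resize(snapshot("side")["image"][120:300,200:420],None,fx=3,fy=3,interpolation=cv2.INTER_CUBIC))
E
```

```text
rack wrist [ 4.46539e+02 -2.68920e+01  1.64000e-01] 0.46
rack all [ 4.46303e+02 -2.71590e+01  1.65000e-01] 1.5
tray wrist [ 6.42161e+02 -2.48990e+01  1.21000e-01] 0.87
tray all [ 6.41909e+02 -2.50000e+01  1.22000e-01] 1.12
head [440.   6.  62.]
head [452.9 -65.1  56. ]
head [ 464.3 -137.6   60. ]
wells [[427.8, 83.8, 0.0], [440.1, 9.8, 0.0], [452.5, -64.1, 0.0], [464.8, -138.1, 0.0]]
down 8.2 [427.9  83.9  56.2] F [-0.1  0.5  0.6] grip 87.0 0.0
gripped 9.3 [428.   83.9  56.1] F [ 1.2 -0.4 -0.4] grip 37.7 35.0
lifted 10.8 [427.3  83.6 130.5] F [-0.6  0.1 -3.5] grip 37.7 35.0
across 12.8 [627.8  86.7 131.2] F [ 0.3  0.7 -3.7] grip 37.9 35.0
placed 15.0 [628.2  86.7  52.6] F [-0.3 -0.2 -4.2] grip 38.0 35.0
open 16.3 [628.2  86.7  52.5] F [ 0.1 -0.6  0.3] grip 87.1 0.0
```

View pics/side1.png

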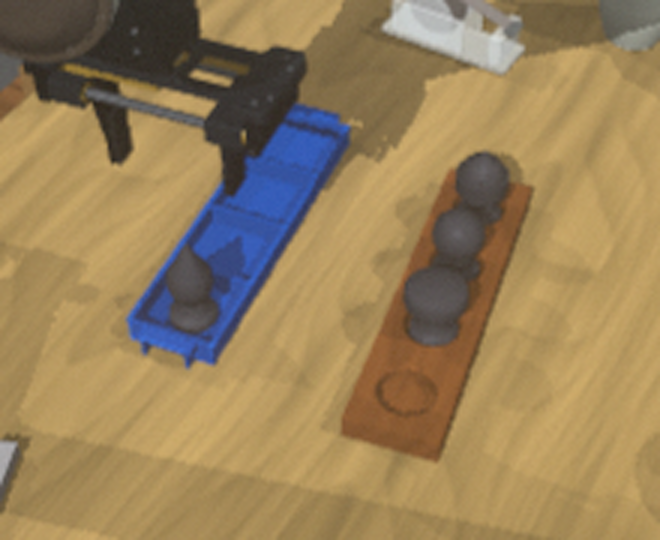

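The spear stands upright in compartment 1, at about (190,310) in the crop, and well 1 is empty. Next are the other three, with a stop if a grip width or carried weight looks wrong.

```bash
python3 - <<'E'
from rig import *; from h import *
p=np.load("poses.npy"); 
run(1,*p)
cv2.imwrite("pics/side2.png",cv2.resize(snapshot("side")["image"][120:300,200:420],None,fx=3,fy=3,interpolation=cv2.INTER_CUBIC))
E
```

```text
down 20.9 [440.3   9.9  56.3] F [-0.3 -0.2 -0. ] grip 87.5 0.0
gripped 21.8 [439.9   9.7  56. ] F [-0.1  0.5  1.7] grip 52.8 35.0
lifted 23.3 [439.6   9.7 130.5] F [-0.2 -1.1 -2.8] grip 52.7 35.0
across 25.2 [636.9  12.2 131.2] F [-0.2  0.4 -2.8] grip 52.5 35.0
placed 27.5 [637.4  12.3  52.6] F [ 0.6 -0.9 -3.2] grip 52.3 35.0
open 28.5 [637.3  12.2  52.5] F [-0.3  0.1 -0.2] grip 86.9 0.0
```

View pics/side2.png

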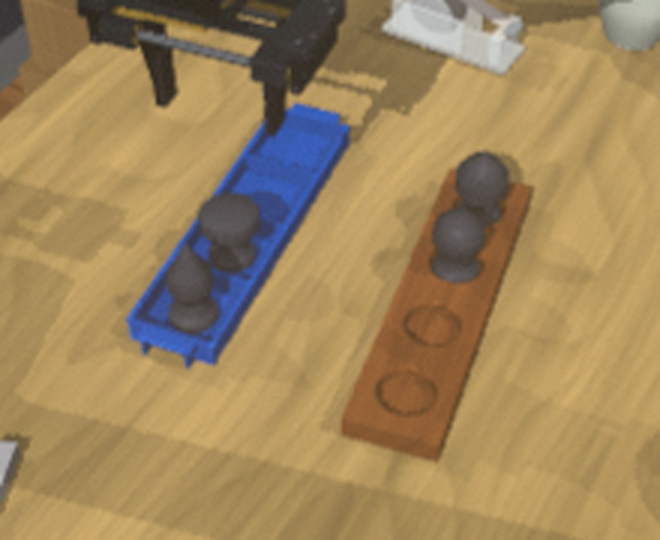

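The button stands upright in compartment 2, at about (230,235), and wells 1 and 2 are empty. Now the ball and the acorn.

```bash
python3 - <<'E'
from rig import *; from h import *
p=np.load("poses.npy"); run(2,*p)
o=get_obs(); s=snapshot("side")["image"]
cv2.imwrite("pics/side3.png",cv2.resize(s[120:300,200:420],None,fx=3,fy=3,interpolation=cv2.INTER_CUBIC))
E
```

```text
down 33.2 [452.6 -64.1  56.3] F [-0.2 -0.3  0.1] grip 86.8 0.0
gripped 34.2 [452.9 -64.1  56.1] F [0.9 0.1 0.4] grip 44.7 35.0
lifted 35.6 [452.  -64.2 130.5] F [ 0.4 -0.9 -3.7] grip 44.5 35.0
across 37.6 [646.1 -62.2 131.1] F [ 0.3 -0.  -3.3] grip 44.7 35.0
placed 39.8 [646.5 -62.2  52.5] F [-0.1  0.4 -2.9] grip 44.2 35.0
open 41.0 [646.5 -62.2  52.5] F [-1.   0.1 -0.1] grip 86.8 0.0
```

View pics/side3.png

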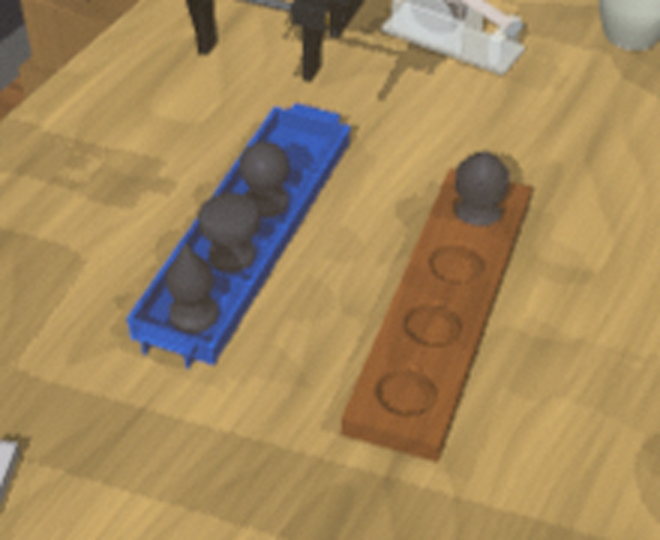

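The ball stands upright in compartment 3, at about (265,180). The acorn is last, followed by a wrist view of the whole tray.

```bash
python3 - <<'E'
from rig import *; from h import *
p=np.load("poses.npy"); run(3,*p)
move_straight([602,-25,360],v=200); wait(.3)
o=get_obs(); s=snapshot("wrist"); d=snapshot("side")["image"][90:270,200:400]
a=cv2.resize(s["image"][30:265,210:370],(408,600),interpolation=cv2.INTER_CUBIC)
d=cv2.resize(d,(390,351),interpolation=cv2.INTER_CUBIC)
im=np.zeros((600,798,3),np.uint8); im[:,:408]=cv2.convertScaleAbs(a,alpha=1.3); im[:351,408:]=d; cv2.imwrite("pics/end.png",im)
c=wristcam(s,o); print(o["time"])
k=toworld(p[1],[[0,y,6] for y in YS]); print("expected foot centres",((proj(k,c)-[210,30])*2.55).round().tolist())
E
```

```text
down 45.6 [ 465.  -138.1   56.3] F [-0.1 -0.8 -0. ] grip 86.8 0.0
gripped 46.6 [ 464.7 -138.1   56. ] F [ 0.6 -0.6 -0.2] grip 47.2 35.0
lifted 48.0 [ 464.3 -138.1  130.5] F [ 0.7 -0.4 -3.9] grip 46.9 35.0
across 49.9 [ 655.2 -136.7  131.2] F [ 1.   0.5 -3.3] grip 47.1 35.0
placed 52.2 [ 655.7 -136.7   52.6] F [ 0.8 -0.6 -3.3] grip 46.9 35.0
open 53.3 [ 655.6 -136.7   52.5] F [ 0.7 -0.2  0.1] grip 87.3 0.0
56.3417
expected foot centres [[232.0, 471.0], [230.0, 371.0], [227.0, 262.0], [224.0, 143.0]]
```

View pics/end.png

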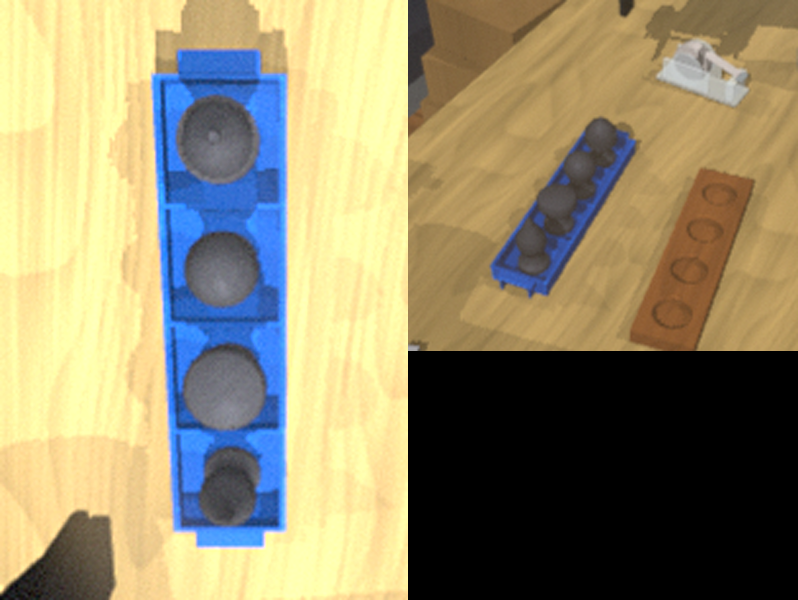

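All four stand upright and centred: acorn (218,138), ball (222,268), button (226,388), and the spear's foot at (232,472) against an expected (232,471). The rack is empty, so I'm handing the job in.

```bash
python3 -c "
from rig import *
print(close_job())"
```

```text
the job is handed in; nothing more can be done
None
```

I moved all four finials into the tray in their rack order (spear, button, ball, acorn from the left) and handed the job in at about 56 s; the last pictures show each upright and centred in its own compartment, but the hand-in returned no verdict.

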